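Show the kiln helper what to fire and where

ROBOT

A 6-joint arm with a two-finger parallel gripper is mounted at the origin on the work surface. World frame = base frame: x ahead of the robot, y to its left, z up, the work surface at z = 0. Lengths are in m, angles in rad, forces in N, time in s.
With the tool pointing down it reaches from about 0.35 to 0.975 m from the base axis. Payload 4.9 kg.
Tool frame: the origin (TCP) lies at the very end of the fingers, on their centre line; the grasp point (between the pads) lies 19 mm behind it (ctrl.grip_point_offset is the distance from the TCP to the grasp point, in m); z points along the fingers, y is the line along which they close (so a half turn about z gives the same grasp; the last joint's range is limited). The gripper opens to 85 mm and grips with 20 to 120 N. Pads are 22 mm wide; open, the fingers measure 114 mm over their backs; the gripper's body (76 mm by 85 mm) begins 54 mm behind the grasp point. The pads swing forward as they close: fully open they stand 13 mm farther back than shut.
Start: joints at [0.985, 0.053, 1.613, -0, 1.476, -0.119], TCP at [0.281, 0.558, 0.231] pointing down, gripper open.
Joint ranges: [-3.01, 3.01], [-1.01, 2.22], [0.06, 2.58], [-1.02, 4.17], [0.09, 2.62], [-3.14, 3.14]. Speed limits (rad/s): [2.57, 2.57, 3.14, 3.14, 3.14, 3.14].

INTERFACE

Orientations are given as a rotation vector (axis times angle).
In Python, from station import ctrl gives the robot as it stands.
- The arm moves only by the tool send_rows, never from a script. Its argument "rows" is a list of rows, each a list of 3 entries, a list of its own where there are three numbers: the finger opening in cm, from 0 to 8.54, then the shift along the tool's x, y, z in cm, then the turn about the tool's z in degrees. A call has 1 to 10 rows; each row shifts and turns the commanded pose from where the row before left it, along the tool's axes as they then stand; what a row does not reach is not made up. A row lasts 1/8 s, in which the tool goes at most 62.5 mm and 10.7 degrees, less where a joint would pass 70% of its speed; a pose out of reach is approached as far as the arm can. A call with a gripper value outside its range is refused whole. The fingers move at their own pace and stop on an object; "newtons" is the grip in N (left out, the last holds). Time passes only in rows, so rows that do not move let the fingers close. It gives the time, the measured TCP pose, the force, the opening and the grip force at its end, in the units of the state.
- ctrl.get_obs(): the state, without advancing time (a new reading comes with each control period).
- ctrl.get_image(name): name is "side" or "top"; returns a dict with "frame" (384x512x3 uint8, red, green, blue), "range_z" (384x512 float32, m along the optical axis (not along the pixel's ray), 0 where there is no reading), "fx", "fy", "cx", "cy" (pixels), "k1" (the pictures are not rectified: a ray, as slopes to the right and down, at radius r is drawn at 1 + k1 r^2 times it, then the intrinsics apply), "cam_to_world" (4x4, takes a point from camera to world coordinates). Camera axes: x right, y down, z forward; pixel columns grow to the right and rows downward; lengths in m; the calibration is good to about 2 mm. A picture is of the moment at which its call begins.
- ctrl.finish_job(): hands the job in; it is judged then, once.
The state is a dict: "t": time; "q": joint angles; "dq": joint speeds; "effort": joint torques, N m; "tool_pos": TCP position; "tool_rot": TCP orientation; "contact_force": force on the tool from outside, world axes, zero at the start; "wrist_torque": the same for the moment, N m; "opening": finger opening in m; "grip_force": force on a finger pad.
Only numpy, scipy, OpenCV 4.12 (cv2) and the standard library are available. Lean on these libraries where they do the work, as an engineer would, in place of code of your own. Each camera call takes 0.05 s, during which the arm holds its last target. There are 200 camera calls.

TASK

Press the round call button fully down to fetch the kiln helper, and let it spring back. Then point at the seated clay figure on the drying board: hold the fingertips about 3 cm above its head, without touching it, for two full seconds; then point in the same way, for two full seconds, at the empty round stand on the kiln shelf, over its middle. Touch nothing but the button, lift or move nothing, and pass well above (at least 5 cm) the other figures and the pots, so that you do not point at the wrong one.

Things in the scene. Friction and masses are not known exactly. Their poses are not given: they have to be found in the camera images.
- call_button (a joint): travel of the call button's cap in m: 0 released, 0.006 fully down. It springs back by itself; fully down takes about 4 N. Only a press deeper than 0.0045 counts
- call_button_top (a point): centre of the top face of the call button's round cap, a white disc 40 mm across on a grey housing, standing alone on the table at the robot's side of the two boards; the cap is pressed straight down. This point goes down with the cap
- seated_figure: red-brown clay figure of a sitting person, 70 mm high in all, with drawn-up knees reaching 48 mm out in front (its own -x) and arms on the knees, 50 mm wide; loose. It is one of three clay figures in any order in a row along the drying board, about 105 mm apart. Origin: centre of the torso's underside, straight below the head; z up
- seated_head (a point): top of the seated figure's round head (26 mm across), 70 mm above its underside, on the torso's axis: the point to point at; z up
- standing_figure: red-brown clay figure of a standing person in a long robe, 100 mm high, 52 mm wide; loose, on the drying board. Origin: centre of its underside
- lying_dog: red-brown clay dog lying down, 42 mm high, about 105 mm long along its own x (head towards -x), 48 mm wide; loose, on the drying board. Origin: middle of its underside
- drying_board: plywood board 330 mm long (own y), 125 mm wide, 18 mm thick, fixed flat on the table, left or right of the robot's midline; the figures stand on it. Origin: centre of its underside
- kiln_shelf: grey kiln shelf slab 330 mm long (own y), 125 mm wide, 18 mm thick, fixed flat on the table on the other side from the drying board; it carries the three stands. Origin: centre of its underside
- empty_stand: white ceramic round kiln stand, a flat disc 84 mm across and 14 mm high, fixed, with nothing on it; one of three such stands in any order in a row on the kiln shelf, 105 mm apart. Origin: centre of its underside
- empty_stand_top (a point): centre of the empty stand's flat top face, 32 mm above the table: the point to point at; z up
- stand_b: a like kiln stand that carries a pot, fixed. Origin: centre of its underside
- stand_c: a like kiln stand that carries a pot, fixed. Origin: centre of its underside
- pot_b: red-brown clay cup 68 mm across and 55 mm high, loose on stand_b, its rim 87 mm above the table. Origin: centre of its underside
- pot_c: red-brown clay cup 68 mm across and 55 mm high, loose on stand_c, its rim 87 mm above the table. Origin: centre of its underside
- dark_bowl: dark wooden bowl 150 mm across, 70 mm high, loose on the table beyond the boards. Origin: centre of its underside
- candle_glass: square glass candle holder 58 mm wide, 60 mm high, loose on the table at the robot's side, to the left. Origin: centre of its underside
- modelling_tool: wooden modelling stick 170 mm long, 12 mm thick, loose, lying on the table at the robot's side, to the right. Origin: on its underside, near mid-length

How it is judged:
On the way, in this order (a step that is already met when the one before it is completed fails the run):
1. the call button is pressed down (value of joint call_button above 0.0045 m), for 0.05 s.
2. the button has sprung back and the fingertips dwell just above the seated figure's head (horizontal distance between the grasp point and seated_head below 0.025 m and z of the grasp point in the frame of seated_head between 0.023 and 0.075 m and value of joint call_button below 0.0015 m), for 1.5 s.
3. the fingertips dwell just above the middle of the empty kiln stand (horizontal distance between the grasp point and empty_stand_top below 0.025 m and z of the grasp point in the frame of empty_stand_top between 0.023 and 0.075 m), for 1.5 s.
At the end, for the whole second after the job is handed in: Button pressed past 4.5 mm, now up (under 1.5 mm); then fingertips 4 to 56 mm above the seated figure's head, within 25 mm sideways, for 1.5 s; then likewise over the middle of the empty stand. All loose things upright (0.1 rad), at rest, within 6 mm of their starts, untouched (value of joint call_button below 0.0015 m and distance of each of seated_figure, standing_figure, lying_dog, pot_b, pot_c, dark_bowl, candle_glass, modelling_tool from where it was at the start of the episode below 0.006 m and angle between each of seated_figure, standing_figure, lying_dog, pot_b, pot_c, dark_bowl, candle_glass's own z axis and vertical below 0.1 rad and linear speed of each of seated_figure, standing_figure, lying_dog, pot_b, pot_c, dark_bowl, candle_glass, modelling_tool below 0.02 m/s).
It fails at once if a clay figure is touched by the robot, moved or lifted (contact force between any of the fingers, the arm and seated_figure above 0.3 N or contact force between any of the fingers, the arm and standing_figure above 0.3 N or contact force between any of the fingers, the arm and lying_dog above 0.3 N or distance of any of seated_figure, standing_figure, lying_dog from where it was at the start of the episode above 0.006 m).
It fails at once if a pot or a kiln stand is touched by the robot, or a pot is moved or lifted (contact force between any of the fingers, the arm and pot_b above 0.3 N or contact force between any of the fingers, the arm and pot_c above 0.3 N or contact force between any of the fingers, the arm and empty_stand above 0.3 N or contact force between any of the fingers, the arm and stand_b above 0.3 N or contact force between any of the fingers, the arm and stand_c above 0.3 N or distance of any of pot_b, pot_c from where it was at the start of the episode above 0.006 m).
It fails at once if the bowl, candle glass or modelling tool is touched by the robot, moved or lifted (contact force between any of the fingers, the arm and dark_bowl above 0.3 N or contact force between any of the fingers, the arm and candle_glass above 0.3 N or contact force between any of the fingers, the arm and modelling_tool above 0.3 N or distance of any of dark_bowl, candle_glass, modelling_tool from where it was at the start of the episode above 0.006 m).
It fails at once if the drying board or the kiln shelf is touched by the robot (contact force between any of the fingers, the arm and drying_board above 0.3 N or contact force between any of the fingers, the arm and kiln_shelf above 0.3 N).
It fails at once if the fingertips come within 3 cm above the middle of another figure or a pot, pointing at the wrong thing ((horizontal distance between the grasp point and standing_figure below 0.02 m and height (world z) of the grasp point below 0.167 m) or (horizontal distance between the grasp point and lying_dog below 0.02 m and height (world z) of the grasp point below 0.109 m) or (horizontal distance between the grasp point and pot_b below 0.02 m and height (world z) of the grasp point below 0.136 m) or (horizontal distance between the grasp point and pot_c below 0.02 m and height (world z) of the grasp point below 0.136 m)).
It also fails if it takes over 72 s, if anything falls off the work surface, if the arm or the gripper's body presses on something with over 40 N, if the wrist force passes 120 N, or if a joint passes its speed limit or range.

## Working session

There is one attempt and no reset: what is moved stays moved. The work goes in short steps, Python scripts to look and compute and a tool call to move; the robot and the scene stay as the last step left them, time stands still between calls to the robot, and variables do not carry over. Pictures are saved under pics/ and viewed, at most 10 in all, crops included, and the job is handed in when it is done.

Besides the shell and the picture viewer there is one more tool, called in YAML: its name, and indented under it one key for each argument. send_rows: Moves the arm, as the interface text tells. Its arguments: {"type":"object","properties":{"rows":{"type":"array","items":{"type":"array"}},"newtons":{"type":"number"}},"required":["rows"]}

```bash
mkdir -p pics; cat > h.py <<'E'
import numpy as np, cv2
from station import ctrl
def pts(im):
    h,w=im["range_z"].shape
    K=np.array([[im["fx"],0,im["cx"]],[0,im["fy"],im["cy"]],[0,0,1.]])
    g=np.stack(np.meshgrid(np.arange(w),np.arange(h)),-1).reshape(-1,1,2).astype(float)
    # small distortion: fixed-point inversion by OpenCV
    u=cv2.undistortPoints(g,K,np.array([im["k1"],0,0,0.])).reshape(h,w,2)
    z=im["range_z"][...,None]
    p=np.concatenate([u*z,z],-1)
    T=np.array(im["cam_to_world"])
    P=p@T[:3,:3].T+T[:3,3]
    P[im["range_z"]==0]=np.nan
    return P
E
python3 - <<'E'
from h import *
for n in("top","side"):
    im=ctrl.get_image(n); np.savez(n+".npz",**im)
    cv2.imwrite(f"pics/{n}.png",cv2.resize(im["frame"][...,::-1],(768,576)))
    print(n,im["fx"],im["k1"],np.round(im["cam_to_world"],3).tolist())
o=ctrl.get_obs();print(o)
E
```

```text
top 403.3141368503164 -0.006967648953322051 [[0.007, -0.996, 0.085, 0.465], [-1.0, -0.008, -0.016, 0.005], [0.017, -0.084, -0.996, 1.106], [0.0, 0.0, 0.0, 1.0]]
side 368.40703406780017 -0.042077753364565235 [[0.722, -0.456, 0.521, 0.045], [-0.692, -0.458, 0.558, -0.566], [-0.015, -0.763, -0.646, 0.747], [0.0, 0.0, 0.0, 1.0]]
{'t': 0.1, 'q': array([ 9.84994940e-01,  5.32512870e-02,  1.61415678e+00, -6.61328561e-05,
        1.47600332e+00, -1.18971499e-01]), 'dq': array([-0.00039352, -0.00237843, -0.00459969,  0.00122804, -0.00060419,
        0.00016476]), 'effort': array([ 3.31072542e-04, -3.94902992e+01, -3.71363211e+01, -7.95831147e-05,
        3.79213627e-03,  2.91288325e-05]), 'tool_pos': array([0.28097101, 0.55764936, 0.23021043]), 'tool_rot': array([-7.26513334e-01, -3.05585010e+00,  2.71651867e-03]), 'contact_force': array([-0.47380616,  0.21428899,  0.42295602]), 'wrist_torque': array([ 0.08899769, -0.05467161,  0.02487877]), 'grip_force': 0.0, 'opening': 0.08572726926708056}
```

View pics/top.png

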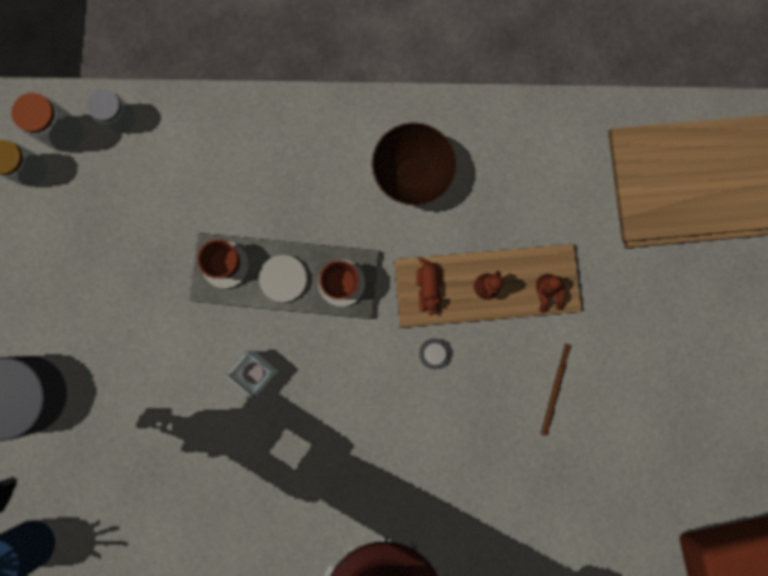

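View pics/side.png

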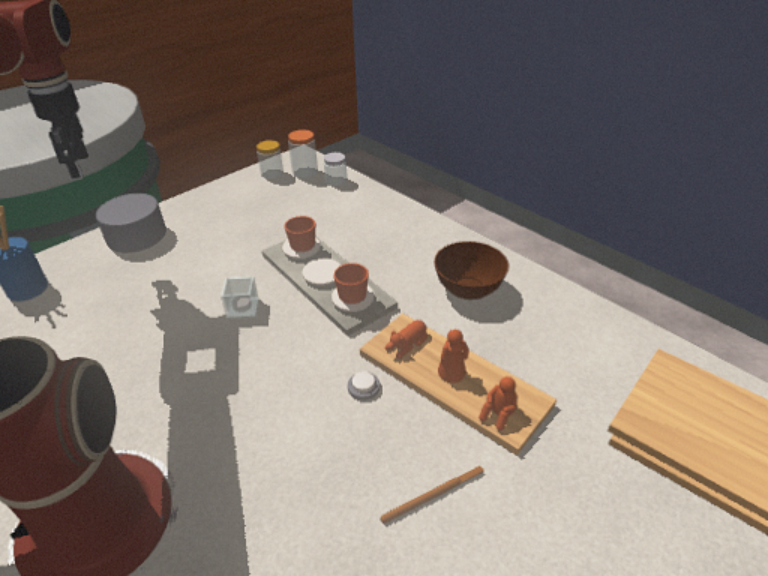

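The top view shows (at 1.5x scale) the button at (435,353) and the dog at (428,285). The standing figure is at (488,285) and the seated figure at (550,290), the row's right end with knees toward the robot. The middle stand, at (283,278), is the empty one. The side view agrees: button (363,383), seated figure (503,400), empty stand (321,272).

```bash
python3 - <<'E'
from h import *
def rep(n,name,c,r,test,zr):
    im=dict(np.load(n+".npz")); P=pts(im); f=im["frame"].astype(int)
    h=np.zeros(f.shape[:2],bool); c=[int(v/1.5) for v in c]; h[c[1]-r:c[1]+r,c[0]-r:c[0]+r]=1
    m=h&test(f)&(P[...,2]>zr[0])&(P[...,2]<zr[1])
    q=P[m]; mm=(q.min(0)+q.max(0))/2
    print(n,name,m.sum(),"mean",q.mean(0).round(4),"mid",mm.round(4),"zmax",q[:,2].max().round(4), "ext",np.ptp(q,axis=0).round(3))
white=lambda f:(f.min(-1)>(120 if True else 0))
anyc=lambda f:f[...,0]>-1
red=lambda f:f[...,0]>1.6*f[...,2]
for n,b,s,e,st,d,pl,pr in(("top",(435,353),(550,288),(283,278),(488,285),(428,285),(220,258),(341,279)),("side",(363,381),(503,385),(321,272),(454,345),(408,335),(300,230),(351,278))):
    im=dict(np.load(n+".npz"));P=pts(im);c=[int(v/1.5) for v in b];print(P[c[1],c[0]].round(4),im["frame"][c[1],c[0]])
    c=[int(v/1.5) for v in e];print(P[c[1],c[0]].round(4),im["frame"][c[1],c[0]])
    rep(n,"button",b,14,anyc,(.012,.06))
    rep(n,"head",s,18,red,(.070,.11)); rep(n,"headtop",s,18,red,(.078,.11))
    rep(n,"stand",e,20,lambda f:f.min(-1)>90,(.026,.045))
    rep(n,"standing",st,18,red,(.09,.13)); rep(n,"dog",d,20,red,(.03,.07))
    rep(n,"potL",pl,20,red,(.075,.1));rep(n,"potR",pr,20,red,(.075,.1))
E
```

```text
[ 0.4404 -0.089   0.018 ] [135 131 123]
[0.5715 0.1847 0.0326] [136 133 124]
top button 211 mean [ 0.4385 -0.0875  0.019 ] mid [ 0.439  -0.0881  0.0187] zmax 0.0254 ext [0.051 0.051 0.013]
top head 83 mean [ 0.5622 -0.2863  0.082 ] mid [ 0.5622 -0.2873  0.0805] zmax 0.0896 ext [0.023 0.025 0.018]
top headtop 72 mean [ 0.5625 -0.2868  0.0833] mid [ 0.5632 -0.2879  0.084 ] zmax 0.0896 ext [0.021 0.024 0.011]
top stand 750 mean [0.5712 0.1853 0.031 ] mid [0.5718 0.1851 0.0322] zmax 0.0384 ext [0.081 0.081 0.012]
top standing 95 mean [ 0.5599 -0.1783  0.1099] mid [ 0.5599 -0.1787  0.105 ] zmax 0.1198 ext [0.033 0.025 0.03 ]
top dog 380 mean [ 0.5571 -0.0753  0.0464] mid [ 0.5575 -0.0743  0.0463] zmax 0.0625 ext [0.097 0.043 0.033]
top potL 156 mean [0.6001 0.2901 0.084 ] mid [0.5985 0.2864 0.083 ] zmax 0.0909 ext [0.063 0.065 0.016]
top potR 142 mean [0.568  0.0813 0.084 ] mid [0.5658 0.0811 0.0824] zmax 0.0895 ext [0.064 0.064 0.014]
[ 0.438  -0.0901  0.0203] [226 218 213]
[0.5679 0.1833 0.0313] [224 217 207]
side button 245 mean [ 0.4398 -0.0916  0.0189] mid [ 0.4542 -0.0902  0.0189] zmax 0.0257 ext [0.085 0.053 0.014]
side head 100 mean [ 0.559  -0.2913  0.0831] mid [ 0.5625 -0.2897  0.0812] zmax 0.0911 ext [0.024 0.024 0.02 ]
side headtop 82 mean [ 0.5601 -0.2911  0.0849] mid [ 0.5625 -0.2897  0.085 ] zmax 0.0911 ext [0.024 0.024 0.012]
side stand 473 mean [0.5688 0.1957 0.0318] mid [0.578  0.187  0.0325] zmax 0.0384 ext [0.102 0.204 0.012]
side standing 123 mean [ 0.5545 -0.1851  0.1054] mid [ 0.5584 -0.182   0.1048] zmax 0.1195 ext [0.03  0.026 0.029]
side dog 301 mean [ 0.5509 -0.0844  0.0464] mid [ 0.552  -0.0824  0.0466] zmax 0.0631 ext [0.091 0.034 0.033]
side potL 119 mean [0.5994 0.2872 0.0828] mid [0.5975 0.2857 0.0826] zmax 0.0902 ext [0.067 0.069 0.015]
side potR 156 mean [0.5654 0.0793 0.0831] mid [0.5624 0.0791 0.0821] zmax 0.0891 ext [0.067 0.068 0.014]
```

send_rows:
  rows:
    - [0,[-1.5,-1.8,0],0]
    - [0,[-2.7,-3.2,0],0]
    - [0,[-2.7,-3.2,0],0]
    - [0,[-2.7,-3.2,0],0]
    - [0,[-2.7,-3.2,0],0]
    - [0,[-2.7,-3.2,0],0]
    - [0,[-2.7,-3.2,0],0]
    - [0,[-2.7,-3.2,0],0]
    - [0,[-2.7,-3.2,0],0]
    - [0,[-2.7,-3.2,0],0]
  newtons: 20

```text
t: 1.35
tool_pos: [0.3738, 0.1674, 0.2309]
tool_rot: [-0.726, -3.056, 0.0]
contact_force: [0.7, -1.0, -0.1]
opening: -0.0002
grip_force: 0.0
```

send_rows:
  rows:
    - [0,[-2.7,-3.2,0],0]
    - [0,[-2.7,-3.2,0],0]
    - [0,[-2.7,-3.2,0],0]
    - [0,[-2.7,-3.1,0],0]
    - [0,[-2.7,-3.0,0],0]
    - [0,[-2.0,-2.2,0],0]
    - [0,[-1.0,-1.2,0],0]
    - [0,[0,0,0],0]
    - [0,[0,0,0],0]

```text
t: 2.48
tool_pos: [0.4351, -0.0752, 0.2311]
tool_rot: [-0.725, -3.056, -0.001]
contact_force: [-0.1, 0.7, -0.2]
opening: 0.0001
grip_force: 0.0
```

```bash
cat >> h.py <<'E'
from scipy.spatial.transform import Rotation as R
def to(*tgt):
    o=ctrl.get_obs(); r=R.from_rotvec(o["tool_rot"])
    print("t",round(o["t"],2),"tcp",o["tool_pos"].round(4),"open",round(o["opening"],4),"z",r.as_matrix()[:,2].round(4))
    print("shift cm",(r.inv().apply(np.array(tgt)-o["tool_pos"])*100).round(2))
E
python3 -c "
from h import *
to(.439,-.0885,.06)"
```

```text
t 2.48 tcp [ 0.4351 -0.0752  0.2311] open 0.0001 z [-3.e-04  5.e-04 -1.e+00]
shift cm [-0.95 -1.02 17.11]
```

send_rows:
  rows:
    - [0,[-0.5,-0.5,2],0]
    - [0,[-0.45,-0.5,3.5],0]
    - [0,[0,0,3.5],0]
    - [0,[0,0,3.5],0]
    - [0,[0,0,3],0]
    - [0,[0,0,2],0]
    - [0,[0,0,1.5],0]
    - [0,[0,0,0.5],0]
    - [0,[0,0,0],0]
    - [0,[0,0,0],0]

```text
t: 3.72
tool_pos: [0.4401, -0.0895, 0.0373]
tool_rot: [0.726, 3.055, -0.0]
contact_force: [1.1, 0.2, -0.4]
opening: 0.0002
grip_force: 0.0
```

```bash
python3 - <<'E'
from h import *
to(.439,-.0885,.0205)
im=ctrl.get_image("side"); f=im["frame"][...,::-1][150:300,160:340]
cv2.imwrite("pics/b.png",cv2.resize(f,(720,600),interpolation=cv2.INTER_CUBIC))
E
```

```text
t 3.73 tcp [ 0.4401 -0.0895  0.0373] open 0.0002 z [ 1.8e-03 -7.0e-04 -1.0e+00]
shift cm [0.15 0.04 1.68]
```

View pics/b.png

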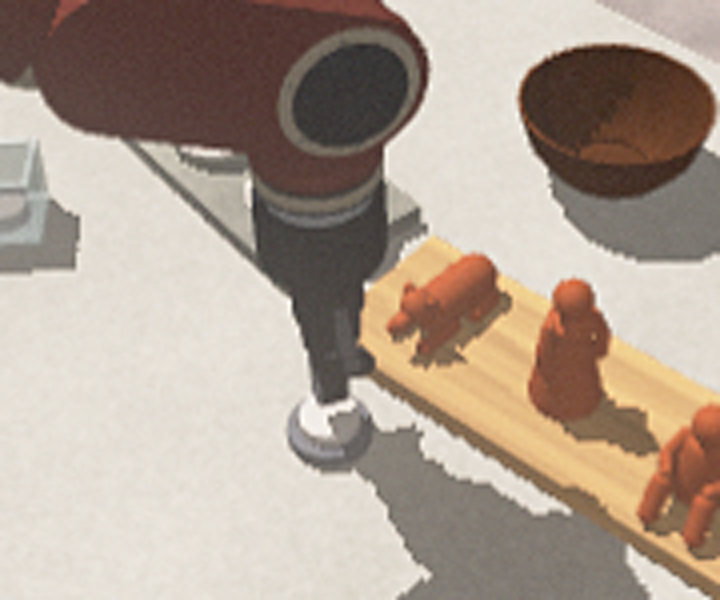

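The closed fingertips, at (333,398), are straight above the cap at (330,430). The nearby dog and board are clear. Now I'll press in small steps and watch the force.

send_rows:
  rows:
    - [0,[0.1,0,0.5],0]
    - [0,[0,0,0.5],0]
    - [0,[0,0,0.3],0]
    - [0,[0,0,0.3],0]
    - [0,[0,0,0.2],0]
    - [0,[0,0,0],0]

```text
t: 4.53
tool_pos: [0.4382, -0.0888, 0.0183]
tool_rot: [-0.726, -3.056, -0.0]
contact_force: [-2.1, 0.1, 2.5]
opening: 0.0001
grip_force: 1.4
```

send_rows:
  rows:
    - [0,[0,0,0.15],0]
    - [0,[0,0,0],0]
    - [0,[0,0,0],0]

```text
t: 4.9
tool_pos: [0.4385, -0.0889, 0.017]
tool_rot: [0.727, 3.056, -0.0]
contact_force: [-2.8, -0.0, 3.6]
opening: 0.0003
grip_force: 1.7
```

send_rows:
  rows:
    - [0,[0,0,0.15],0]
    - [0,[0,0,0],0]
    - [0,[0,0,0],0]

```text
t: 5.28
tool_pos: [0.4386, -0.0889, 0.0159]
tool_rot: [-0.726, -3.056, 0.0]
contact_force: [-2.9, 0.6, 8.8]
opening: -0.0002
grip_force: 4.0
```

send_rows:
  rows:
    - [0,[0,0,0.15],0]
    - [0,[0,0,0],0]
    - [0,[0,0,0],0]

```text
t: 5.65
tool_pos: [0.4387, -0.0889, 0.0157]
tool_rot: [-0.726, -3.055, 0.0]
contact_force: [-8.9, 2.1, 18.8]
opening: 0.0001
grip_force: 9.1
```

The cap has bottomed out: the force jumped past 4 N with no more travel. I'll release it and rise.

send_rows:
  rows:
    - [0,[0,0,-1],0]
    - [0,[0,0,-2],0]
    - [0,[0,0,-3.5],0]
    - [0,[0,0,-4],0]
    - [0,[0,0,-4],0]
    - [0,[0,0,-3.5],0]
    - [0,[0,0,-2],0]
    - [0,[0,0,-1],0]
    - [0,[0,0,0],0]

```text
t: 6.78
tool_pos: [0.4384, -0.0888, 0.2234]
tool_rot: [-0.727, -3.056, -0.0]
contact_force: [-0.0, 0.7, 0.4]
opening: 0.0001
grip_force: 0.0
```

```bash
python3 - <<'E'
from h import *
to(.562,-.289,.119)
im=ctrl.get_image("side"); P=pts(im); q=P[248:262,234:250].reshape(-1,3)
d=np.hypot(q[:,0]-.439,q[:,1]+.0885)<.015
print("cap z",np.nanmedian(q[d,2]), d.sum())
E
```

```text
t 6.78 tcp [ 0.4384 -0.0888  0.2234] open 0.0001 z [-2.e-04  1.e-04 -1.e+00]
shift cm [-20.05 -12.31  10.43]
cap z 0.022257244639471818 82
```

The cap is back up at z = 22 mm. Next I'll move over the seated figure at height, then go down.

send_rows:
  rows:
    - [0,[-1.5,-0.9,0],0]
    - [0,[-2.5,-1.5,0],0]
    - [0,[-3,-1.9,0],0]
    - [0,[-3,-1.9,0],0]
    - [0,[-3,-1.9,0],0]
    - [0,[-3,-1.8,0],0]
    - [0,[-2.5,-1.5,0],0]
    - [0,[-1.5,-0.9,0],0]
    - [0,[0,0,0],0]
    - [0,[0,0,0],0]

```text
t: 8.07
tool_pos: [0.5613, -0.2881, 0.2234]
tool_rot: [-0.726, -3.056, -0.001]
contact_force: [-0.3, 0.5, -0.2]
opening: 0.0
grip_force: 0.0
```

```bash
python3 -c "
from h import *
to(.562,-.289,.119)"
```

```text
t 8.07 tcp [ 0.5613 -0.2881  0.2234] open 0.0 z [-8.e-04  7.e-04 -1.e+00]
shift cm [-0.11 -0.05 10.43]
```

send_rows:
  rows:
    - [0,[-0.1,0,1.5],0]
    - [0,[0,0,2.5],0]
    - [0,[0,0,2.5],0]
    - [0,[0,0,2],0]
    - [0,[0,0,1.2],0]
    - [0,[0,0,0.7],0]
    - [0,[0,0,0],0]
    - [0,[0,0,0],0]

```text
t: 9.07
tool_pos: [0.5631, -0.2895, 0.1209]
tool_rot: [0.726, 3.055, -0.001]
contact_force: [-0.2, -0.3, -0.1]
opening: -0.0
grip_force: 0.0
```

```bash
python3 - <<'E'
from h import *
to(.562,-.289,.119)
im=ctrl.get_image("side"); f=im["frame"][...,::-1][150:320,230:434]
cv2.imwrite("pics/s.png",cv2.resize(f,(720,600),interpolation=cv2.INTER_CUBIC))
E
```

```text
t 9.07 tcp [ 0.5631 -0.2895  0.1209] open -0.0 z [ 0.0014 -0.001  -1.    ]
shift cm [ 0.12 -0.01  0.18]
```

View pics/s.png

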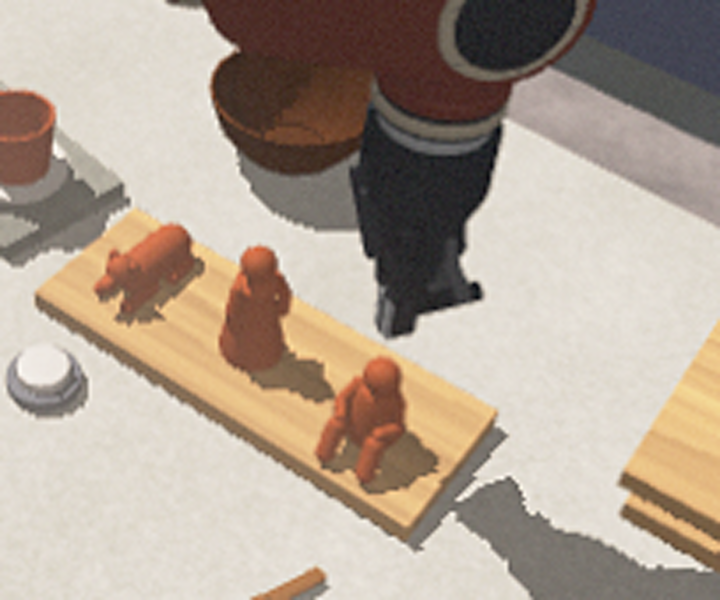

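The fingertips, at (393,335), hover just above the seated figure's head at (382,360). The cap is up at (42,370). I'll hold for 2.5 s.

send_rows:
  rows:
    - [0,[0.1,0,0.1],0]
    - [0,[0,0,0],0]
    - [0,[0,0,0],0]
    - [0,[0,0,0],0]
    - [0,[0,0,0],0]
    - [0,[0,0,0],0]
    - [0,[0,0,0],0]
    - [0,[0,0,0],0]
    - [0,[0,0,0],0]
    - [0,[0,0,0],0]

```text
t: 10.38
tool_pos: [0.5617, -0.2887, 0.1188]
tool_rot: [0.727, 3.056, -0.0]
contact_force: [-0.7, -0.6, -1.1]
opening: -0.0003
grip_force: 0.0
```

send_rows:
  rows:
    - [0,[0,0,0],0]
    - [0,[0,0,0],0]
    - [0,[0,0,0],0]
    - [0,[0,0,0],0]
    - [0,[0,0,0],0]
    - [0,[0,0,0],0]
    - [0,[0,0,0],0]
    - [0,[0,0,0],0]
    - [0,[0,0,0],0]
    - [0,[0,0,0],0]

```text
t: 11.62
tool_pos: [0.5617, -0.2887, 0.1188]
tool_rot: [-0.727, -3.056, 0.0]
contact_force: [0.0, 0.4, -0.5]
opening: 0.0001
grip_force: 0.0
```

send_rows:
  rows:
    - [0,[0,0,-1],0]
    - [0,[0,0,-2],0]
    - [0,[0,0,-3],0]
    - [0,[0,0,-3],0]
    - [0,[0,0,-2],0]
    - [0,[0,0,-1],0]
    - [0,[0,0,0],0]

```text
t: 12.5
tool_pos: [0.5619, -0.2888, 0.2394]
tool_rot: [0.726, 3.056, -0.001]
contact_force: [-0.5, 0.6, 0.0]
opening: -0.0001
grip_force: 0.0
```

```bash
python3 -c "
from h import *
to(.5705,.1852,.065)"
```

```text
t 12.5 tcp [ 0.5619 -0.2888  0.2394] open -0.0001 z [ 8.e-04 -5.e-04 -1.e+00]
shift cm [20.57 42.72 17.42]
```

send_rows:
  rows:
    - [0,[0.8,1.6,0],0]
    - [0,[1.5,3.1,0],0]
    - [0,[1.6,3.4,0],0]
    - [0,[1.6,3.4,0],0]
    - [0,[1.6,3.4,0],0]
    - [0,[1.6,3.4,0],0]
    - [0,[1.6,3.4,0],0]
    - [0,[1.6,3.4,0],0]
    - [0,[1.6,3.4,0],0]
    - [0,[1.6,3.4,0],0]

```text
t: 13.75
tool_pos: [0.569, 0.0664, 0.2371]
tool_rot: [-0.725, -3.054, 0.0]
contact_force: [-0.0, -0.7, -0.4]
opening: -0.0001
grip_force: 0.0
```

send_rows:
  rows:
    - [0,[1.6,3.4,0],0]
    - [0,[1.6,3.2,0],0]
    - [0,[1.2,2.2,0],0]
    - [0,[0.7,1.4,0],0]
    - [0,[0,0,0],0]
    - [0,[0,0,0],0]

```text
t: 14.5
tool_pos: [0.5706, 0.1776, 0.2385]
tool_rot: [-0.727, -3.056, 0.001]
contact_force: [0.4, -0.3, -0.3]
opening: -0.0
grip_force: 0.0
```

```bash
python3 -c "
from h import *
to(.5705,.1852,.065)"
```

```text
t 14.5 tcp [0.5706 0.1776 0.2385] open -0.0 z [-6.e-04 -5.e-04 -1.e+00]
shift cm [ 0.34  0.68 17.35]
```

send_rows:
  rows:
    - [0,[0.35,0.7,1.5],0]
    - [0,[0,0,2.5],0]
    - [0,[0,0,3],0]
    - [0,[0,0,3],0]
    - [0,[0,0,3],0]
    - [0,[0,0,2.2],0]
    - [0,[0,0,1.3],0]
    - [0,[0,0,0.7],0]
    - [0,[0,0,0],0]
    - [0,[0,0,0],0]

```text
t: 15.75
tool_pos: [0.5716, 0.1862, 0.0679]
tool_rot: [0.726, 3.055, 0.001]
contact_force: [-0.2, -0.4, 0.1]
opening: 0.0004
grip_force: 0.0
```

```bash
python3 - <<'E'
from h import *
to(.5705,.1852,.063)
im=ctrl.get_image("side"); f=im["frame"][...,::-1][90:260,130:334]
cv2.imwrite("pics/e.png",cv2.resize(f,(720,600),interpolation=cv2.INTER_CUBIC))
E
```

```text
t 15.75 tcp [0.5716 0.1862 0.0679] open 0.0004 z [ 1.8e-03  3.0e-04 -1.0e+00]
shift cm [ 0.05 -0.13  0.49]
```

View pics/e.png

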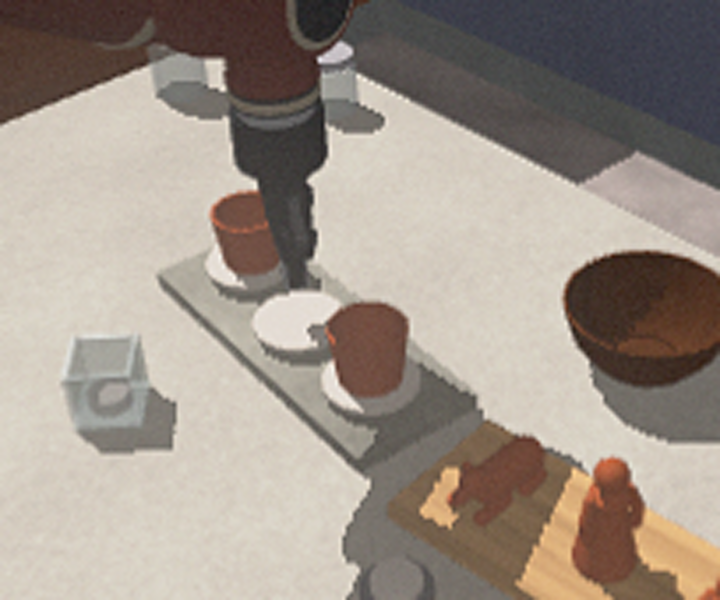

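The fingertips, at (297,285), are above the empty stand's middle at (300,322). Both pots are clear. I'll hold here for 2.5 s, then rise.

send_rows:
  rows:
    - [0,[0,-0.1,0.4],0]
    - [0,[0,0,0],0]
    - [0,[0,0,0],0]
    - [0,[0,0,0],0]
    - [0,[0,0,0],0]
    - [0,[0,0,0],0]
    - [0,[0,0,0],0]
    - [0,[0,0,0],0]
    - [0,[0,0,0],0]
    - [0,[0,0,0],0]

```text
t: 17.05
tool_pos: [0.5703, 0.1851, 0.0628]
tool_rot: [-0.727, -3.056, 0.0]
contact_force: [0.3, 0.1, -0.2]
opening: -0.0002
grip_force: 0.0
```

send_rows:
  rows:
    - [0,[0,0,0],0]
    - [0,[0,0,0],0]
    - [0,[0,0,0],0]
    - [0,[0,0,0],0]
    - [0,[0,0,0],0]
    - [0,[0,0,0],0]
    - [0,[0,0,0],0]
    - [0,[0,0,0],0]
    - [0,[0,0,0],0]
    - [0,[0,0,0],0]

```text
t: 18.3
tool_pos: [0.5703, 0.1851, 0.0628]
tool_rot: [-0.727, -3.056, -0.0]
contact_force: [0.3, 0.2, -0.0]
opening: -0.0002
grip_force: 0.0
```

send_rows:
  rows:
    - [0,[0,0,-1],0]
    - [0,[0,0,-2.5],0]
    - [0,[0,0,-3],0]
    - [0,[0,0,-3],0]
    - [0,[0,0,-2.5],0]
    - [0,[0,0,-1],0]
    - [0,[0,0,0],0]
    - [0,[0,0,0],0]

```text
t: 19.3
tool_pos: [0.5696, 0.185, 0.1913]
tool_rot: [-0.726, -3.054, 0.002]
contact_force: [0.4, -0.1, -0.3]
opening: -0.0
grip_force: 0.0
```

```bash
python3 -c "
from h import *
to(.57,.185,.2); print(ctrl.finish_job())"
```

```text
t 19.3 tcp [0.5696 0.185  0.1913] open -0.0 z [-2.2e-03 -5.0e-04 -1.0e+00]
shift cm [-0.03  0.02 -0.87]
the job is handed in; nothing more can be done
None
```

I pressed the button fully and it sprang back, then held the fingertips about 3 cm above the seated figure's head and the empty stand's middle for about 2.5 s each, and handed the job in at 19.3 s; no verdict was returned.

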